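# Seat the vial rack cover, then hold the index plunger out

## Task

The white cover plate of the vial rack on the sample shuttle sits crooked, one end perched on its spring catch: press that end down past the catch until the plate lies level in its recess. Then take the black knob of the index plunger on the bridge at the shuttle's other end, pull it straight up as far as it goes and keep holding it there, pin clear of its hole, so that I can slide the rack along: finish while still gripping and holding it up, with the cover still level. Leave the other things on the bench where they are.

Things in the scene. Friction and masses are not known exactly. Their poses are not given: they have to be found in the camera images.
- shuttle: the sample shuttle, fixed to the bench: a grey rail base 120 mm (its x) by 350 mm (its y), 20 mm high. Origin: centre of the underside; z up. On its -y half stands an aluminium vial rack, 100 x 150 mm, rim 70 mm above the bench; on its +y half a flat tongue with a row of index holes runs under a dark steel bridge that carries the plunger
- recess (a point): centre of the floor of the recess in the rack's top, 62 mm above the bench, at y = -55 mm on the shuttle. The recess, for the cover plate, is 86.5 mm (x) by 131.5 mm (y) and 8 mm deep
- catch_nose (a point): inner face of the steel spring catch at the recess's -y end, at rest: a rounded nose 38 mm wide between steel lugs (56 mm wide over all, 84 mm above the bench). It juts 3.5 mm into the recess and springs back along -y when pushed; nose and lugs lie beyond y = -117 mm on the shuttle
- cover: loose white plastic plate 85 (x) x 130 (y) x 8 mm, about 90 g. Origin: centre of its underside. At first its +y end is in the recess and its -y end rests on the catch, underside there about 16 mm above the recess floor (tilt 0.12 rad). Pressed down at the -y end with about 4 to 5 N it slips past the catch and stays down, its top flush with the rim, 70 mm above the bench
- pressed_end (a point): point fixed to the shuttle: where the top of the seated cover will be, on its centre line, 22 mm in from its -y edge, 70 mm above the bench. Press straight down here; before seating the cover's top is about 13 mm higher at this point
- knob (a point): centre of the plunger's knob, a black upright cylinder 26 mm across, 24 mm tall, rims rounded, on a 12 mm stem; moves with the plunger. At rest it is 104 mm above the bench (knob from 92 to 116 mm). The bridge below it is 98 mm (shuttle's x) by 34 mm, its top at 70 mm, with a 22 mm wide collar up to 74 mm
- pin_tip (a point): lower tip of the plunger's 10 mm pin; at rest it is 8 mm down in the seat hole
- seat_hole (a point): mouth of the hole in the tongue under the plunger, 34 mm above the bench; fixed to the shuttle
- plunger (a joint): lift of the plunger, m: 0 seated, 0.018 fully pulled up (hard stop). Moves straight up; a spring pulls it back with about 4 N when seated and 10 N fully up; it drops back if let go
- jar: bystander: small clear jar with an aluminium lid, 56 mm across, 65 mm tall, beside the shuttle; origin: centre of its underside
- dish: bystander: clear flat round dish, 70 mm across, 14 mm tall, beside the shuttle; origin: centre of its underside
- vial: bystander: small brown vial with white cap, 24 mm across, 45 mm tall, standing beside the vial rack; origin: centre of its underside
- amber: bystander: brown glass bottle with a white cap, 80 mm across, 170 mm tall, to one side; origin: centre of its underside
- beaker: bystander: empty glass beaker, 72 mm across, 90 mm tall, to one side; origin: centre of its underside
- carton: bystander: cardboard carton, 120 x 100 x 60 mm, to one side; origin: centre of its underside
- spatula: bystander: spatula about 190 mm long lying on the bench, to one side
Mind the look-alikes: they are no part of the job. What is shaped like the cover but orange or purple is not meant.

How it is judged:
By the outcome, as a careful person would: the job done as asked, in the order asked, and still so for the second after the job is handed in, while the arm keeps its last pose, push and grip.
It also fails if it takes over 38 s, if anything falls off the work surface, if the arm or the gripper's body presses on something with over 40 N, if the wrist force passes 120 N, or if a joint passes its speed limit or range.

## Robot

A 6-joint arm with a two-finger parallel gripper is mounted at the origin on the work surface. World frame = base frame: x ahead of the robot, y to its left, z up, the work surface at z = 0. Lengths are in m, angles in degrees, forces in N, time in s.
With the tool pointing down it reaches from about 0.275 to 0.85 m from the base axis. Payload 19 kg.
Tool frame: the origin (TCP) lies between the finger pads; the fingertips stand 8 mm ahead of it and the grasp point (between the pads) lies 11 mm behind it; y points along the fingers, z is the direction in which the jaws open and shut, and the axes are right-handed (so a half turn about y gives the same grasp; the last joint's range is limited). The gripper opens to 85 mm and grips with 20 to 120 N. Pads are 22 mm wide; open, the fingers measure 114 mm over their backs; the gripper's body (76 mm by 85 mm) begins 54 mm behind the grasp point. The pads swing forward as they close: fully open they stand 13 mm farther back than shut.
Start: joints at [-71.963, 8.623, 82.357, -0, 89.026, -7.678], TCP at [0.249, -0.518, 0.239] pointing down, gripper open.
Joint ranges: [-160.23, 160.23], [-39.13, 120.54], [6.94, 153.29], [-79.49, 259.48], [9.18, 160.14], [-161.06, 161.06]. Speed limits (degrees/s): [108.29, 108.29, 127.2, 172.46, 172.46, 172.46].

## Interface

Orientations are given as a 3x3 rotation matrix whose columns are the frame's x, y, z axes.
In Python, from bench import readout, imaging, order gives the robot as it stands.
- The arm moves only by the shell command python3 -m jog 'ROWS' [OPENING] [FORCE]. ROWS is a JSON object of lists of equal length, an entry for each row: "translation": the shift along the tool's x, y, z in m, a list of three; "yaw": the turn about the tool's y in rad. In form: {"translation": [[tx, ty, tz], ...], "yaw": [yaw, ...]}. A call has 1 to 20 rows; each row shifts and turns the commanded pose from where the row before left it, along the tool's axes as they then stand; what a row does not reach is not made up. A row lasts 1/8 s, in which the tool goes at most 62.5 mm and 10.7 degrees, less where a joint would pass 70% of its speed; a pose out of reach is approached as far as the arm can. A call is refused whole if a number of a shift passes 0.0625 or a number of a turn 0.188, either way. A call with a gripper value outside its range is refused whole. OPENING is the finger opening in m, from 0 to 0.0854, set as the call begins (- or left out, the last holds). The fingers move at their own pace and stop on an object; FORCE is the grip in N (left out, the last holds). Time passes only in rows, so rows that do not move let the fingers close. It gives the time, the measured TCP pose, the force and the opening at its end, in the units of the state.
- readout.get_obs(): the state, without advancing time (a new reading comes with each control period).
- imaging.grab_frame(name): name is "scene" or "side" or "wrist"; returns a dict with "image" (420x560x3 uint8, red, green, blue), "range_z" (420x560 float32, m along the optical axis (not along the pixel's ray), 0 where there is no reading), "camera_matrix" (3x3 intrinsics, pixels), "eye" and "attitude" of the camera in the world. Camera axes: x right, y up, looking along -z (the intrinsics and any distortion apply to the point x, -y, -z); pixel columns grow to the right and rows downward; lengths in m; the calibration is good to about 2 mm. The wrist camera is an equidistant fisheye: a pixel r from the principal point sees the ray r / f radians off the axis. A picture is of the moment at which its call begins.
- order.hand_in(): hands the job in, once; it reports no verdict.
The state is a dict: "t": time; "joint_pos": joint angles; "joint_velocities": joint speeds; "joint_efforts": joint torques, N m; "position": TCP position; "tool_rot": TCP orientation; "force": force on the tool from outside, world axes, zero at the start; "ft_torque": the same for the moment, N m; "finger_gap": opening from 0.0 (shut) to 1.0 (fully open).
Only numpy, scipy, OpenCV 4.12 (cv2) and the standard library are available. Lean on these libraries where they do the work, as an engineer would, in place of code of your own. Each camera call takes 0.05 s, during which the arm holds its last target. There are 200 camera calls.

## Working session

There is one attempt and no reset: what is moved stays moved. The work goes in short steps, Python scripts to look and compute and a shell command to move; the robot and the scene stay as the last step left them, time stands still between calls to the robot, and variables do not carry over. Pictures are saved under pics/ and viewed, about 8 in all and at most 12, crops included, and the job is handed in when it is done.

```bash
mkdir -p pics; cat > h.py <<'E'
import numpy as np,cv2
from bench import readout,imaging,order
def grab(n,p=None):
    f=imaging.grab_frame(n)
    if p: cv2.imwrite('pics/'+p,cv2.cvtColor(f['image'],cv2.COLOR_RGB2BGR))
    np.savez(''+n+'.npz',**f)
    return f
def pts(f):
    K=np.array(f['camera_matrix']);d=f['range_z'];v,u=np.mgrid[:420,:560]
    P=np.stack([(u-K[0,2])/K[0,0]*d,-(v-K[1,2])/K[1,1]*d,-d],-1)
    return P@np.array(f['attitude']).T+np.array(f['eye'])
E
python3 - <<'E'
from h import *
np.set_printoptions(precision=4,suppress=True)
o=readout.get_obs();print(o)
a=grab('scene','s1.png');b=grab('side','d1.png')
for f in(a,b):print(f['camera_matrix'],f['eye'],f['attitude'],(f['range_z']>0).mean(),[k for k in f])
cv2.imwrite('pics/both.png',cv2.resize(np.vstack([cv2.imread('pics/s1.png')]),(784,588)))
E
```

```text
{'t': 0.0, 'joint_pos': array([-71.9625,   8.6504,  82.3934,   0.0009,  89.0256,  -7.6749]), 'joint_velocities': array([-0.0789, -0.0278, -0.0406,  0.0004, -0.0138, -0.0469]), 'joint_efforts': array([ -0.0006, -71.3058, -57.087 ,  -0.0004,   0.0088,   0.0001]), 'position': array([ 0.2494, -0.5178,  0.2387]), 'tool_rot': array([[-0.901 , -0.0004,  0.4339],
       [-0.4339,  0.0012, -0.901 ],
       [-0.0002, -1.    , -0.0012]]), 'force': array([ 0.2599, -0.1639, -0.369 ]), 'ft_torque': array([-0.0153,  0.0204, -0.0071]), 'finger_gap': 0.9986327740799209}
[[386.2596   0.     286.6484]
 [  0.     386.2596 210.0533]
 [  0.       0.       1.    ]] [ 0.9954 -0.3726  0.8265] [[ 0.6318 -0.6058  0.4835]
 [ 0.7751  0.4906 -0.3981]
 [ 0.0039  0.6263  0.7795]] 0.9961522108843538 ['image', 'range_z', 'camera_matrix', 'eye', 'attitude']
[[531.2169   0.     275.1088]
 [  0.     531.2169 211.9466]
 [  0.       0.       1.    ]] [0.3106 0.9919 1.1782] [[-0.9719  0.1774 -0.1546]
 [-0.2352 -0.716   0.6572]
 [ 0.0059  0.6751  0.7377]] 0.9959438775510204 ['image', 'range_z', 'camera_matrix', 'eye', 'attitude']
```

View pics/both.png

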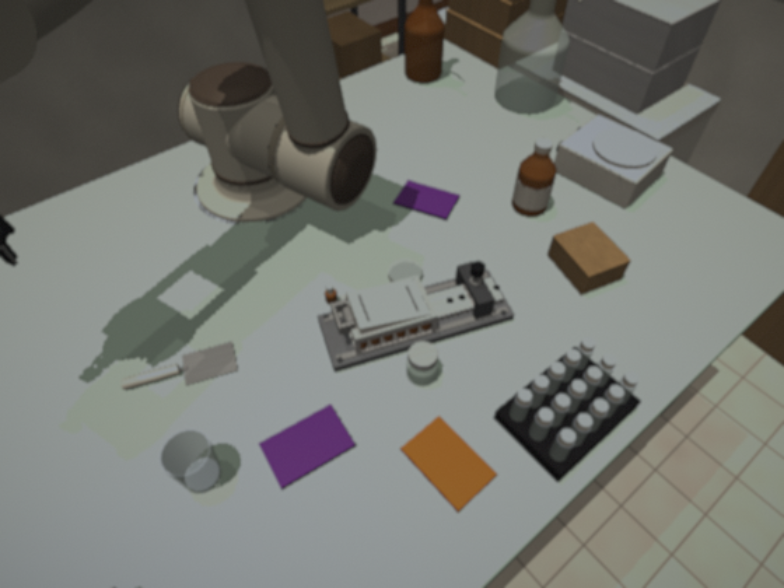

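View pics/d1.png

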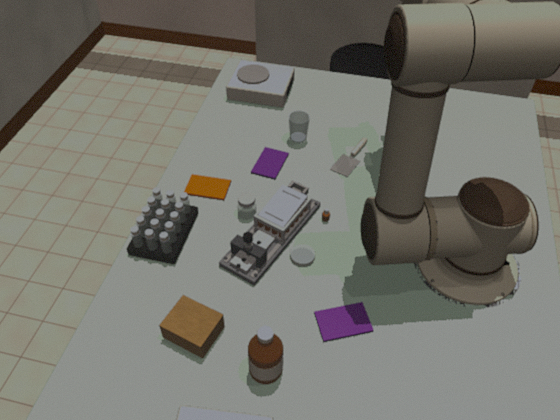

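The shuttle is mid-bench: in the enlarged scene view the catch is at about (340,315), the raised cover at (385,305) and the knob at (477,269). The side view shows the knob at about (249,238). Next I locate them from depth.

```bash
python3 - <<'E'
from h import *
np.set_printoptions(precision=4,suppress=True)
S=[dict(np.load(n+'.npz')) for n in('scene','side')]
for f,(u,v),n in zip(S,[(341,192),(249,238)],['scene','side']):
    P=pts(f);print(n,'knobpix',P[v,u])
    c=P[v,u][:2]
    M=(np.hypot(*(P[...,:2]-c).transpose(2,0,1))<.4)
    # rail top
    m=(M&(P[...,2]>.013)&(P[...,2]<.027)).astype(np.uint8)
    m=cv2.morphologyEx(m,cv2.MORPH_CLOSE,np.ones((3,3)))
    k,l,st,ce=cv2.connectedComponentsWithStats(m)
    for i in range(1,k):
        if st[i,4]>150:
            q=P[l==i][:,:2]; print(' rail?',st[i],cv2.minAreaRect((q*1000).astype(np.float32)))
    # high points
    m=M&(P[...,2]>.095)&(P[...,2]<.125)&(np.hypot(*(P[...,:2]-c).transpose(2,0,1))<.03)
    q=P[m];print(' knob',len(q),q.min(0),q.max(0),np.median(q,0))
    t=q[q[:,2]>.112];print(' ktop',len(t),t.mean(0) if len(t) else 0)
    # cover white high pixels
    R=f['image'].astype(int)
    m=M&(P[...,2]>.066)&(P[...,2]<.092)&(R.min(-1)>120)&(np.hypot(*(P[...,:2]-c).transpose(2,0,1))<.3)
    m=m.astype(np.uint8);k,l,st,ce=cv2.connectedComponentsWithStats(m);
    for i in range(1,k):
        if st[i,4]>100:
            q=P[l==i]; A=np.c_[q[:,:2],np.ones(len(q))];s=np.linalg.lstsq(A,q[:,2],rcond=None)[0]
            print(' cover?',st[i],q.mean(0),cv2.minAreaRect((q[:,:2]*1000).astype(np.float32)),'slope',s[:2],np.hypot(*s[:2]))
    if n=='scene': x0,y0,w,h=210,165,170,110
    else: x0,y0,w,h=210,170,130,120
    cv2.imwrite(f'pics/c_{n}.png',cv2.resize(cv2.cvtColor(f['image'],cv2.COLOR_RGB2BGR)[y0:y0+h,x0:x0+w],None,fx=4,fy=4,interpolation=cv2.INTER_CUBIC))
E
```

```text
scene knobpix [0.5933 0.1313 0.1139]
 rail? [392 176  54  32 204] ((676.78857421875, 347.656494140625), (153.55711364746094, 78.24284362792969), 24.20647621154785)
 rail? [ 227  207  140   57 1788] ((787.6434326171875, -80.5582275390625), (356.3388366699219, 621.9436645507812), 65.23616790771484)
 rail? [ 353  269  105   74 1531] ((876.6528930664062, -93.84024047851562), (163.33035278320312, 583.5665283203125), 7.434792518615723)
 knob 102 [0.5755 0.125  0.0955] [0.6005 0.1495 0.1154] [0.5903 0.1332 0.1111]
 ktop 44 [0.5879 0.1376 0.1133]
 cover? [ 243  198   69   37 1467] [ 0.531  -0.0176  0.0742] ((528.2553100585938, -20.88884735107422), (150.25741577148438, 98.07984924316406), 69.83354949951172) slope [-0.0295 -0.1103] 0.11415467884392586
side knobpix [0.5779 0.1493 0.114 ]
 rail? [ 219  198  102   85 1256] ((499.98577880859375, 445.63909912109375), (257.8831787109375, 1127.23388671875), 6.230813026428223)
 rail? [127 207  72  55 409] ((639.4205322265625, 540.898681640625), (209.10302734375, 1096.5408935546875), 25.294334411621094)
 rail? [290 244  26  21 389] ((396.5180358886719, 523.104248046875), (68.9069595336914, 950.7650756835938), 6.235535144805908)
 rail? [162 321  63  35 187] ((640.2937622070312, 418.4705810546875), (152.21270751953125, 75.67556762695312), 26.51702308654785)
 knob 94 [0.5715 0.129  0.0951] [0.5971 0.1519 0.1206] [0.5822 0.1448 0.1143]
 ktop 58 [0.5833 0.1405 0.1158]
 cover? [ 254  184   58   46 1218] [ 0.5283 -0.0141  0.0769] ((526.9037475585938, -20.7615966796875), (152.37631225585938, 102.1471939086914), 70.0616226196289) slope [-0.0263 -0.1003] 0.10368317575287618
```

View pics/c_scene.png

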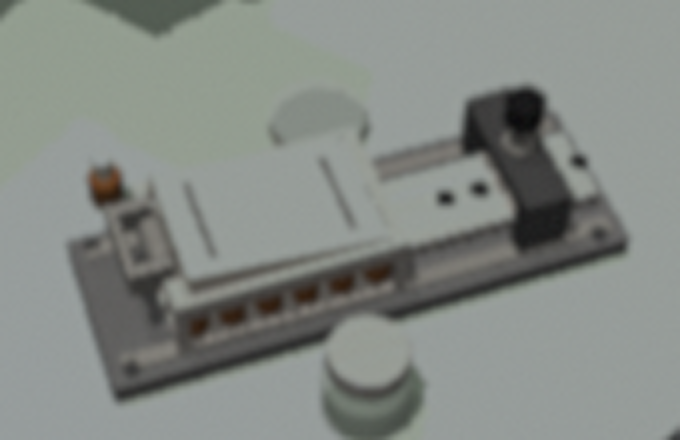

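The crop shows the catch end at its left (140,240) and the knob at (523,108). Rack centre is about (0.5276,-0.0208) and the knob about (0.5855,0.139). The shuttle's y axis points at about 70°, and the 150×100 mm size and 115 mm knob offset fit the given layout. So pressed_end is about (0.513,-0.061). I move over it with the fingers shut, then turn so the jaws lie along shuttle x.

```bash
python3 -m jog '{"translation":[[-0.036,0,-0.025],[-0.036,0,-0.025],[-0.036,0,-0.025],[-0.036,0,-0.025],[-0.036,0,-0.025],[-0.036,0,-0.025],[-0.036,0,-0.025],[-0.036,0,-0.025],[-0.036,0,-0.025],[-0.036,0,-0.025],[-0.036,0,-0.025],[-0.036,0,-0.022],[0,0,0],[0,0,0],[0,0,0],[0,0,0],[0,0,0],[0,0,0],[0,0,0]],"yaw":[0,0,0,0,0,0,0,0,0,0,0,0,-0.155,-0.155,-0.155,-0.155,-0.153,0,0]}' 0 20
python3 - <<'E'
from h import *
np.set_printoptions(precision=4,suppress=True)
o=readout.get_obs();print(o['t'],o['position'],o['tool_rot'],o['joint_pos'],o['force'],o['finger_gap'])
f=grab('wrist','w1.png');print(f['camera_matrix'],f['eye'],f['attitude'])
E
```

```text
t: 2.48
position: [0.5098, -0.063, 0.2392]
tool_rot: [[-0.345, -0.0, 0.938], [-0.938, 0.0, -0.345], [-0.0, -1.0, -0.0]]
force: [0.3, 0.0, -0.8]
finger_gap: -0.002
2.475 [ 0.5098 -0.063   0.2392] [[-0.3453 -0.0003  0.9385]
 [-0.9385  0.0002 -0.3453]
 [-0.0001 -1.     -0.0003]] [-15.6472   1.2745  90.3235   0.0048  88.4197   4.5529] [ 0.3122  0.0164 -0.7731] -0.0023537475883550272
[[325.1923   0.     281.4144]
 [  0.     325.1923 208.7417]
 [  0.       0.       1.    ]] [0.5362 0.0101 0.3724] [[ 0.9385  0.3287  0.1053]
 [-0.3452  0.8947  0.2836]
 [-0.001  -0.3025  0.9532]]
```

View pics/w1.png

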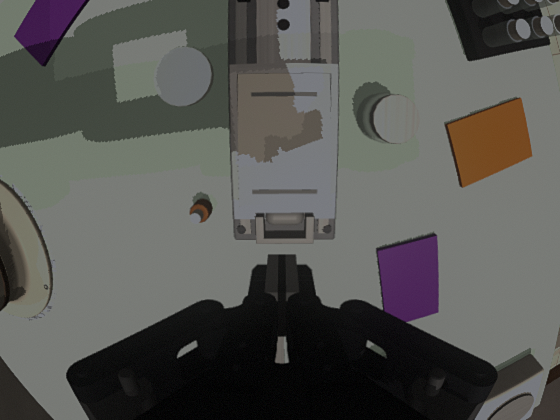

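The wrist view shows the cover squarely at columns 231–336 and rows 66–212. The catch lugs are at columns 256–313 and rows 212–242. I cast rays from these to refine the pose.

```bash
cat >> h.py <<'E'
def fray(f,u,v,z):
    K=np.array(f['camera_matrix']);a=(u-K[0,2])/K[0,0];b=(v-K[1,2])/K[1,1];r=np.hypot(a,b)+1e-12
    d=np.array([a/r*np.sin(r),-b/r*np.sin(r),-np.cos(r)]);d=np.array(f['attitude'])@d;e=np.array(f['eye'])
    return e+d*(z-e[2])/d[2]
E
python3 - <<'E'
from h import *
np.set_printoptions(precision=4,suppress=True)
f=dict(np.load('wrist.npz'))
R=f['image'].astype(int)
for n,u,v,z in [('lug L out',257,242,.084),('lug R out',312,242,.084),('lug L in',257,213,.084),('lug R in',312,213,.084),('grooveL',251,191,.083),('grooveR',317,191,.083),('farL',251,94,.072),('farR',317,94,.072),('base nl',235,239,.02),('base nr',335,239,.02),('coverL',231,205,.084),('coverR',336,205,.084)]:
    print(n,fray(f,u,v,z))
for v in(150,200,225): print(v,R[v,222:346:1].mean(-1).astype(int))
print(R[170:250,284].mean(-1).astype(int))
E
```

```text
lug L out [ 0.4705 -0.0992  0.084 ]
lug R out [ 0.5205 -0.1176  0.084 ]
lug L in [ 0.4814 -0.0717  0.084 ]
lug R in [ 0.5298 -0.0895  0.084 ]
grooveL [ 0.4838 -0.0502  0.083 ]
grooveR [ 0.5409 -0.0712  0.083 ]
farL [0.5148 0.0329 0.072 ]
farR [0.5711 0.0123 0.072 ]
base nl [ 0.4327 -0.111   0.02  ]
base nr [ 0.5439 -0.1519  0.02  ]
coverL [ 0.4614 -0.056   0.084 ]
coverR [ 0.5535 -0.0898  0.084 ]
150 [115 115 114 115 116 115 118 115  56  63  71  72  75  81  84  83  90  96
  93  95  94  96  94  94  96  94  94  95  94  94  95  95  95  94  95  94
  95  95  95  96  94  96  95  85  83  83  83  84  84  83  84  84  83  82
  88 118 124 126 124 121  93  88  88  81  81  83  89  98 122 124 123 125
 125 124 123 123 123 122 123 122 123 123 122 122 123 122 123 124 122 124
 123 123 123 123 122 122 123 123 122 122 124 124 123 122 123 123 124 123
 124 122 123 122 123 124 117  92  93 116 116 116 115 115 116 116]
200 [120 120 120 120 120 121 119 121 122 116  83 100 121 125 123 122 123 122
 123 123 123 123 122 122 124 123 123 122 122 122 123 123 124 123 122 123
 122 123 124 123 123 124 124 123 123 123 1
[... 449 characters left out ...]
  77  63 109 110
 110 113 114 117 115  83  40  67  81  80  79  81  81  79  77  79  78  78
  78  79  80  79  79  79  79  78  79  79  78  75  79  78  77  78  79  80
  77  80  77  79  80  79  80  82  81  79  52  48  95 115 116 115 117 115
 114  98  69  81  77  66 101 116 118 117 119 116 115 104  76  63  49  44
  66  81  85  77  73 107 122 122 121 120 121 121 120 121 121 120]
[123 124 123 122 122 123 124 123 122 123 123 122 124 122 123 124 124 125
 125 103  83  82  82  99 120 124 125 123 124 124 124 123 123 123 123 124
 123 123 124 123 124 123 116  89  88  96 103 110 114 108 100  95  93  85
  77  79  78  80  82  81  58  39  38  38  39  37  37  38  74 111 112 111
 108 103 118 120 120 118 120 120]
```

Two independent checks (base end +77 mm, lug inner edge +22 mm) put pressed_end at about (0.5135,-0.060), on an axis of 69.8°. I correct by 4 mm and 2.4 mm, then descend.

```bash
python3 -m jog '{"translation":[[-0.004,0.03,0.0024],[0,0.04,0],[0,0.04,0],[0,0.022,0],[0,0.008,0],[0,0.003,0],[0,0.003,0],[0,0.003,0],[0,0,0]],"yaw":[0,0,0,0,0,0,0,0,0]}'; python3 -m jog '{"translation":[[0,0.003,0],[0,0.003,0],[0,0.002,0],[0,0,0]],"yaw":[0,0,0,0]}'
```

```text
t: 3.65
position: [0.5137, -0.0601, 0.0907]
tool_rot: [[-0.342, 0.001, 0.94], [-0.94, -0.0, -0.342], [-0.0, -1.0, 0.001]]
force: [1.3, 1.0, 0.8]
finger_gap: -0.0
t: 4.15
position: [0.5133, -0.06, 0.082]
tool_rot: [[-0.342, -0.001, 0.94], [-0.94, 0.0, -0.342], [-0.0, -1.0, -0.001]]
force: [0.2, -0.2, -0.1]
finger_gap: -0.002
```

```bash
python3 -m jog '{"translation":[[0,0.002,0],[0,0.001,0],[0,0,0]],"yaw":[0,0,0]}';python3 -m jog '{"translation":[[0,0.001,0],[0,0,0]],"yaw":[0,0]}';python3 -m jog '{"translation":[[0,0.001,0],[0,0,0]],"yaw":[0,0]}'
```

```text
t: 4.53
position: [0.5133, -0.06, 0.0791]
tool_rot: [[-0.342, -0.0, 0.94], [-0.94, 0.0, -0.342], [-0.0, -1.0, -0.0]]
force: [-0.2, -0.7, 0.5]
finger_gap: -0.004
t: 4.78
position: [0.5134, -0.06, 0.0782]
tool_rot: [[-0.342, -0.0, 0.94], [-0.94, 0.0, -0.342], [-0.0, -1.0, -0.0]]
force: [-0.2, 0.7, 0.9]
finger_gap: 0.005
t: 5.03
position: [0.5135, -0.0601, 0.078]
tool_rot: [[-0.342, 0.0, 0.94], [-0.94, -0.0, -0.342], [-0.0, -1.0, 0.0]]
force: [-5.0, 1.1, 12.2]
finger_gap: 0.0
```

A firm 12 N at TCP z = 0.078, which is tip at 70 mm, so the cover is seated as predicted. I rise and check that from depth.

```bash
python3 -m jog '{"translation":[[0,-0.03,0],[0,-0.06,0],[0,-0.06,0],[0,-0.01,0],[0.03,0,0],[0,0,0],[0,0,0]],"yaw":[0,0,0,0,0,0,0]}' 0.0854
cat > cov.py <<'E'
from h import *
np.set_printoptions(precision=4,suppress=True)
def cov(f,a,n,lo=-.05,hi=.055):
    c=np.array([.5135,-.06]);ay=np.array([.345,.9386]);ax=np.array([.9386,-.345])
    rc=c+.043*ay
    P=pts(f);x=(P[...,:2]-rc)@ax;y=(P[...,:2]-rc)@ay
    m=(abs(x)<.035)&(y>lo)&(y<hi)&(P[...,2]>.05)&(P[...,2]<.1)
    A=np.c_[x[m],y[m],np.ones(m.sum())];s=np.linalg.lstsq(A,P[...,2][m],rcond=None)[0]
    print(n,m.sum(),'slope x,y,z0',s,'z at press end',np.median(P[...,2][m&(y<lo+.02)]),'far',np.median(P[...,2][m&(y>hi-.02)]))
E
python3 - <<'E'
from cov import *
o=readout.get_obs();print(o['t'],o['position'],o['force'])
for n in('scene','side'):
    cov(dict(np.load(n+'.npz')),0,n+' before'); cov(grab(n,n+'2.png'),0,n+' after')
f=grab('wrist','w2.png')
E
```

```text
t: 5.9
position: [0.5031, -0.0881, 0.2368]
tool_rot: [[-0.342, -0.001, 0.94], [-0.94, 0.001, -0.342], [-0.0, -1.0, -0.001]]
force: [-0.3, 0.2, -0.1]
finger_gap: 1.002
5.9 [ 0.5031 -0.0881  0.2368] [-0.3002  0.2251 -0.1255]
scene before 923 slope x,y,z0 [-0.0024 -0.1182  0.0746] z at press end 0.07940215514423354 far 0.0692257225790528
scene after 945 slope x,y,z0 [0.003  0.002  0.0669] z at press end 0.0669099978089106 far 0.06696668739163752
side before 724 slope x,y,z0 [-0.0063 -0.117   0.078 ] z at press end 0.08241195551615965 far 0.07260944693209015
side after 665 slope x,y,z0 [-0.003  -0.0054  0.0705] z at press end 0.07084524057586017 far 0.07030258052422522
```

View pics/w2.png

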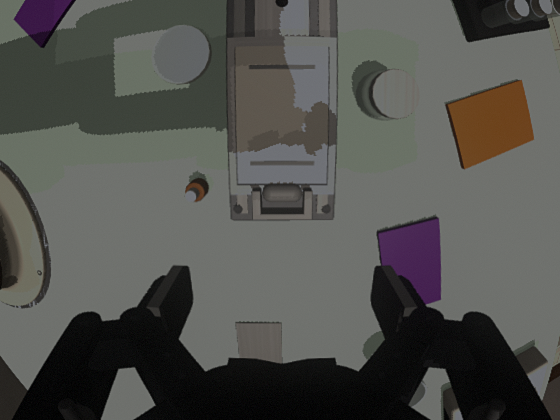

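The cover is level: slope went from −0.118 to about 0 in both views, and the wrist view shows it flush inside the rim (rows 40–185) with the catch nose over its edge. Bystanders are unchanged. I now move towards the knob, stopping short to look from near.

```bash
python3 -m jog '{"translation":[[-0.035,0,0],[-0.035,0,0],[-0.035,0,0],[-0.035,0,0],[0,0,0],[0,0,0]],"yaw":[0,0,0,0,0,0]}'
python3 - <<'E'
from h import *
np.set_printoptions(precision=4,suppress=True)
o=readout.get_obs();print(o['t'],o['position'])
f=grab('wrist','w3.png');R=f['image'].max(-1);d=f['range_z']
m=((d>0)&(R<60)).astype(np.uint8)
v,u=np.mgrid[:420,:560]
# depth -> points (try along-axis)
K=f['camera_matrix'];a=(u-K[0,2])/K[0,0];b=(v-K[1,2])/K[1,1];r=np.hypot(a,b)+1e-9
D=np.stack([a/r*np.tan(r),-b/r*np.tan(r),-np.ones_like(r)],-1)*d[...,None]
P=D@np.array(f['attitude']).T+f['eye']
q=P[(np.hypot(P[...,0]-.5855,P[...,1]-.139)<.03)&(P[...,2]>.095)&(P[...,2]<.13)]
t=q[q[:,2]>.112];print(len(q),len(t),q.min(0),q.max(0),t.mean(0),cv2.minEnclosingCircle((t[:,:2]*1000).astype(np.float32)))
mm=((np.hypot(P[...,0]-.5855,P[...,1]-.139)<.03)&(P[...,2]>.112)&(P[...,2]<.13))
print('pix',u[mm].mean(),v[mm].mean(),fray(f,u[mm].mean(),v[mm].mean(),.116))
E
```

```text
t: 6.8
position: [0.5509, 0.0434, 0.2371]
tool_rot: [[-0.341, -0.0, 0.94], [-0.94, -0.0, -0.341], [0.0, -1.0, -0.0]]
force: [-0.5, 0.4, 0.2]
finger_gap: 1.003
6.8 [0.5509 0.0434 0.2371]
820 747 [0.5725 0.127  0.0955] [0.5978 0.1525 0.1166] [0.5848 0.1394 0.1142] ((584.8046264648438, 139.68556213378906), 12.695272445678711)
pix 281.13520749665327 78.36813922356092 [0.5847 0.1392 0.116 ]
```

View pics/w3.png

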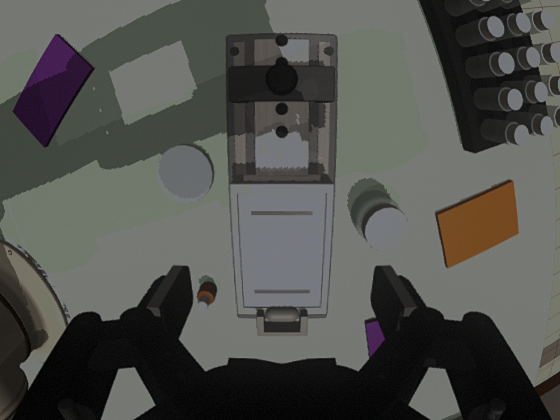

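The wrist view shows the knob at (281,78); its top circle has radius 12.7 mm and centre (0.5848,0.1395), agreeing with the earlier fix to within 1 mm. I go over it, descend and grip.

```bash
python3 -m jog '{"translation":[[-0.034,0,-0.001],[-0.034,0,0],[-0.034,0,0],[0,0.03,0],[0,0.04,0],[0,0.04,0],[0,0.025,0],[0,0.01,0],[0,0,0],[0,0,0]],"yaw":[0,0,0,0,0,0,0,0,0,0]}';python3 -m jog '{"translation":[[0,0,0],[0,0,0],[0,0,0],[0,0,0],[0,0,0],[0,0,0],[0,0,0],[0,0,0]],"yaw":[0,0,0,0,0,0,0,0]}' 0 70
```

```text
t: 8.1
position: [0.5856, 0.1394, 0.0936]
tool_rot: [[-0.342, 0.002, 0.94], [-0.94, 0.0, -0.342], [-0.001, -1.0, 0.001]]
force: [0.5, 0.2, 0.0]
finger_gap: 0.996
t: 9.1
position: [0.5855, 0.1394, 0.0928]
tool_rot: [[-0.342, 0.001, 0.94], [-0.94, 0.0, -0.342], [-0.0, -1.0, 0.001]]
force: [4.0, -2.2, 5.7]
finger_gap: 0.282
```

Gripped at about 24–26 mm. I pull up in steps and watch the force.

```bash
python3 -m jog '{"translation":[[0,-0.003,0],[0,-0.003,0],[0,-0.003,0],[0,-0.003,0],[0,0,0]],"yaw":[0,0,0,0,0]}';python3 -m jog '{"translation":[[0,-0.002,0],[0,-0.002,0],[0,0,0]],"yaw":[0,0,0]}';python3 -m jog '{"translation":[[0,-0.001,0],[0,0,0]],"yaw":[0,0]}'
```

```text
t: 9.72
position: [0.5853, 0.1394, 0.1038]
tool_rot: [[-0.342, 0.0, 0.94], [-0.94, -0.0, -0.342], [-0.0, -1.0, 0.0]]
force: [9.3, -1.1, -8.6]
finger_gap: 0.282
t: 10.1
position: [0.5853, 0.1394, 0.1076]
tool_rot: [[-0.342, 0.0, 0.94], [-0.94, -0.0, -0.342], [-0.0, -1.0, 0.0]]
force: [11.5, -2.0, -9.4]
finger_gap: 0.28
t: 10.35
position: [0.5853, 0.1394, 0.1086]
tool_rot: [[-0.342, 0.0, 0.94], [-0.94, -0.0, -0.342], [-0.0, -1.0, 0.0]]
force: [10.6, -0.6, -9.2]
finger_gap: 0.279
```

```bash
python3 -m jog '{"translation":[[0,-0.001,0.0005],[0,0,0]],"yaw":[0,0]}';python3 -m jog '{"translation":[[0,-0.001,0],[0,0,0]],"yaw":[0,0]}';python3 -m jog '{"translation":[[0,-0.0005,0],[0,0,0],[0,0,0]],"yaw":[0,0,0]}'
```

```text
t: 10.6
position: [0.5854, 0.1393, 0.1094]
tool_rot: [[-0.342, -0.001, 0.94], [-0.94, 0.0, -0.342], [0.0, -1.0, -0.001]]
force: [6.9, -0.2, -10.2]
finger_gap: 0.279
t: 10.85
position: [0.5854, 0.1393, 0.1103]
tool_rot: [[-0.342, -0.001, 0.94], [-0.94, 0.0, -0.342], [0.0, -1.0, -0.001]]
force: [7.5, 0.3, -9.7]
finger_gap: 0.279
t: 11.22
position: [0.5854, 0.1394, 0.1107]
tool_rot: [[-0.342, -0.001, 0.94], [-0.94, 0.0, -0.342], [0.0, -1.0, -0.001]]
force: [8.0, 1.3, -10.5]
finger_gap: 0.277
```

```bash
python3 -m jog '{"translation":[[0,-0.0005,0],[0,0,0]],"yaw":[0,0]}';python3 -m jog '{"translation":[[0,-0.0005,0],[0,0,0],[0,0,0]],"yaw":[0,0,0]}'
python3 - <<'E'
from cov import *
for n in('scene','side'):
    f=grab(n,n+'3.png');cov(f,0,n)
    P=pts(f);q=P[(np.hypot(P[...,0]-.5848,P[...,1]-.1395)<.016)&(P[...,2]<.15)&(P[...,2]>.07)]
    print(np.percentile(q[:,2],[2,50,98]),len(q))
a=cv2.imread('pics/scene3.png')[150:250,230:390];b=cv2.imread('pics/side3.png')[170:290,205:335]
r=lambda i:cv2.resize(i,(400,int(i.shape[0]*400/i.shape[1])),interpolation=cv2.INTER_CUBIC)
a,b=r(a),r(b);h=max(len(a),len(b));p=lambda i:cv2.copyMakeBorder(i,0,h-len(i),0,0,0)
cv2.imwrite('pics/chk.png',np.hstack([p(a),p(b)]))
E
```

```text
t: 11.48
position: [0.5853, 0.1394, 0.111]
tool_rot: [[-0.342, -0.001, 0.94], [-0.94, 0.0, -0.342], [0.0, -1.0, -0.001]]
force: [8.9, 0.3, -13.0]
finger_gap: 0.282
t: 11.85
position: [0.5853, 0.1393, 0.111]
tool_rot: [[-0.342, -0.001, 0.94], [-0.94, 0.0, -0.342], [0.0, -1.0, -0.001]]
force: [10.6, 0.6, -18.8]
finger_gap: 0.278
scene 943 slope x,y,z0 [0.0017 0.0029 0.0669] z at press end 0.06679939707424343 far 0.06719292731610876
[0.0703 0.1171 0.1473] 113
side 659 slope x,y,z0 [ 0.0076 -0.0009  0.0707] z at press end 0.0704486409968269 far 0.07056063210544794
[0.0705 0.1177 0.1454] 178
```

View pics/chk.png

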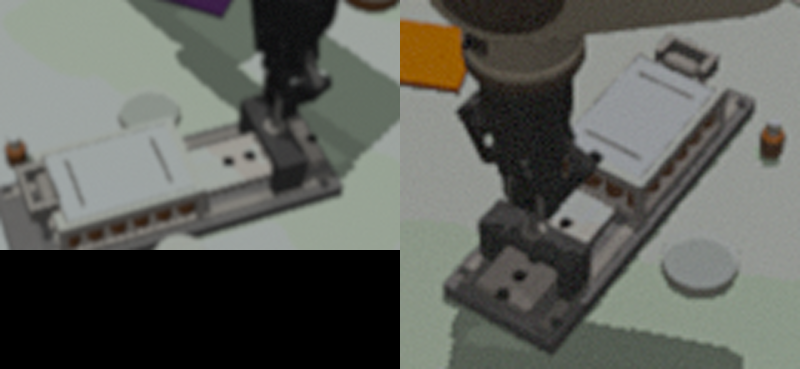

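The crops show the knob in the jaws above the bridge with its stem exposed, and the cover flush. Lift is 18.2 mm from the grip height, and the pull rose from 10 N to 19 N with no further motion, so it is on the hard stop. One short hold to check stability, then hand in.

```bash
python3 -m jog '{"translation":[[0,0,0],[0,0,0],[0,0,0],[0,0,0],[0,0,0],[0,0,0],[0,0,0],[0,0,0]],"yaw":[0,0,0,0,0,0,0,0]}' && python3 -c "
from bench import order;print(order.hand_in())"
```

```text
t: 12.95
position: [0.5853, 0.1393, 0.111]
tool_rot: [[-0.342, -0.001, 0.94], [-0.94, 0.0, -0.342], [0.0, -1.0, -0.001]]
force: [11.7, 0.1, -18.7]
finger_gap: 0.277
the job is handed in; nothing more can be done
None
```

The cover is seated, and the plunger is held fully up in the gripper. I handed the job in at about 13 s.

- **Cover:** I pressed the -y end down with shut fingers until it went firm at 12 N with the fingertips 70 mm above the bench. The depth slope went from about −0.118 to about 0 in both the scene and side views. It was still level when I checked again with the plunger pulled up. The scene camera reads the top at 67 mm and the side camera at 70.5 mm; the first is about 3 mm under the stated 70 mm, slightly more than the stated 2 mm calibration.
- **Plunger:** I gripped the knob at 70 N and raised it 18.2 mm. The height stopped changing while the pull rose from 10 N to about 19 N, so it is at the hard stop. In a 1 s hold before handing in, the pose, force and grip stayed steady.
- **Not ideal:** About 12 N of sideways load on the knob remains from a small centring error of the grip. I did not see the pin tip itself; that it is clear follows from the lift (18 mm against 8 mm in the hole).
- **Other things on the bench:** The arm did not go near them, and those visible in the pictures looked unmoved. I did not measure their positions.

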